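Refit the drip grille at the water station

ROBOT

A 6-joint arm with a two-finger parallel gripper is mounted at the origin on the work surface. World frame = base frame: x ahead of the robot, y to its left, z up, the work surface at z = 0. Lengths are in m, angles in degrees, forces in N, time in s.
With the tool pointing down it reaches from about 0.275 to 0.85 m from the base axis. Payload 19 kg.
Tool frame: the origin (TCP) lies on the mounting face of the last link; the fingertips stand 173 mm ahead of it and the grasp point (between the pads) lies 155 mm ahead of it; z points along the fingers, y is the line along which they close (so a half turn about z gives the same grasp; the last joint's range is limited). The gripper opens to 85 mm and grips with 20 to 120 N. Pads are 22 mm wide; open, the fingers measure 114 mm over their backs; the gripper's body (76 mm by 85 mm) begins 54 mm behind the grasp point. The pads swing forward as they close: fully open they stand 13 mm farther back than shut.
Start: joints at [65.489, 8.623, 82.357, -0, 89.026, -7.678], TCP at [0.167, 0.55, 0.405] pointing down, gripper open.
Joint ranges: [-160.23, 160.23], [-39.13, 120.54], [6.94, 153.29], [-79.49, 259.48], [9.18, 160.14], [-161.06, 161.06]. Speed limits (degrees/s): [108.29, 108.29, 127.2, 172.46, 172.46, 172.46].

INTERFACE

Orientations are given as [roll, pitch, yaw] about the fixed x, y, z axes, in that order (R = Rz(yaw) Ry(pitch) Rx(roll)).
In Python, from rig import r gives the robot as it stands.
- The arm moves only by the tool servo_tool, never from a script. Its argument "deltas" is a list of rows, each a list of 7 numbers: the shift along the world's x, y, z in cm, then the turn, a rotation vector about the world's x, y, z in degrees, then the finger opening in cm, from 0 to 8.54. A call has exactly 8 rows; each row shifts and turns the commanded pose from where the row before left it; what a row does not reach is not made up. A row lasts 1/10 s, in which the tool goes at most 50 mm and 8.59 degrees, less where a joint would pass 70% of its speed; a pose out of reach is approached as far as the arm can. A call is refused whole if a number of a shift passes 5 or a number of a turn 8.59, either way. A call with a gripper value outside its range is refused whole. The fingers move at their own pace and stop on an object; the grip force is fixed at half the most. Time passes only in rows, so rows that do not move let the fingers close, or fill a call up. It gives the time, the measured TCP pose, the force, the opening and the grip force at its end, in the units of the state.
- r.get_obs(): the state, without advancing time (a new reading comes with each control period).
- r.camera(name): name is "side" or "top" or "wrist"; returns a dict with "img" (480x640x3 uint8, blue, green, red), "fx", "fy", "cx", "cy" (pixels), "k1" (the pictures are not rectified: a ray, as slopes to the right and down, at radius r is drawn at 1 + k1 r^2 times it, then the intrinsics apply), "view" (4x4, takes a point from world to camera coordinates). Camera axes: x right, y down, z forward; pixel columns grow to the right and rows downward; lengths in m; the calibration is good to about 2 mm. A picture is of the moment at which its call begins. There is no depth.
- r.close_job(): hands the job in; it is judged then, once.
The state is a dict: "time_s": time; "joint_positions": joint angles; "joint_velocities": joint speeds; "effort": joint torques, N m; "eef_pos": TCP position; "tool_rot": TCP orientation; "wrist_force": force on the tool from outside, world axes, zero at the start; "torque": the same for the moment, N m; "finger_gap": opening from 0.0 (shut) to 1.0 (fully open); "finger_force": force on a finger pad.
Only numpy, scipy, OpenCV 4.12 (cv2) and the standard library are available. Lean on these libraries where they do the work, as an engineer would, in place of code of your own. Each camera call takes 0.05 s, during which the arm holds its last target. There are 200 camera calls.

TASK

The thin steel drip grille lies flat on the raised wooden tray. Slide it along the tray to the tray's open (rimless) side until its end hangs well over, pinch it by that overhanging end and carry it to the black drip trough; lower it onto the trough, letting go only once it rests there, so that it lies flat between the two blue end lips, centred and square over the trough. Leave the two tumblers and the bowl standing where they are.

Things in the scene. Friction and masses are not known exactly. Their poses are not given: they have to be found in the camera images.
- grille: Drip grille: flat steel plate with dark slots, 150 (its x) x 60 (its y) x 3 mm, about 0.13 kg, loose. Origin: centre of its underside, z up; both ends alike. Starts flat on the tray deck, its x within 0.15 rad of the tray's x, its leading end 12 to 40 mm short of the open edge. Polished: a fingertip pressed on top (about 5 N) drags it along; it tips off past 75 mm of overhang.
- tray: Raised bamboo tray on four feet, fixed, 210 (its x) x 160 mm (its y). Origin: centre of its underside on the counter, z up. Flat deck 60 mm above the counter, 12 mm thick, free space below. Rims 10 mm thick stand 12 mm above the deck on the +x, +y, -y sides; the -x side is open. Clear deck: x -105 mm (open edge) to +95, y -70 to +70. The space outside the open edge is free.
- tray_open_edge (a point): Middle of the tray's open edge, at deck height (60 mm above the counter). Its axes are the tray's: -x points outward, off the open side.
- trough: Drip trough: black open channel, fixed, 178 (its x) x 48 mm (its y). Origin: centre of its underside on the counter, z up. Side walls, tops 40 mm above the counter, carry the grille; a blue lip at each end rises to 46 mm. Lips are 166 mm apart, so the grille has 8 mm play at each end; it is 6 mm wider than the trough per side: room for fingers. Either end of the grille may go to either lip.
- tumbler_a: Bystander: upturned clear glass tumbler, 80 mm across at the bottom, 92 mm tall. Origin: centre of its underside.
- tumbler_b: Bystander: upturned green glass tumbler, 80 mm across at the bottom, 92 mm tall. Origin: centre of its underside.
- bowl: Bystander: small white bowl, 96 mm across, 45 mm tall. Origin: centre of its underside.
Things that resemble listed ones, but are neither listed nor needed, are in the scene too. There is more than one size of the trough; the one meant has the size given above. There is more than one size of the grille; the job needs the larger.

How it is judged:
By the outcome, as a careful person would: the job done as asked, in the order asked, and still so for the second after the job is handed in, with the robot touching nothing.
It also fails if it takes over 64 s, if anything falls off the work surface, if the arm or the gripper's body presses on something with over 40 N, if the wrist force passes 120 N, or if a joint passes its speed limit or range.

## Working session

There is one attempt and no reset: what is moved stays moved. The work goes in short steps, Python scripts to look and compute and a tool call to move; the robot and the scene stay as the last step left them, time stands still between calls to the robot, and variables do not carry over. Pictures are saved under pics/ and viewed, at most 10 in all, crops included, and the job is handed in when it is done.

Besides the shell and the picture viewer there is one more tool, called after "Emit:" as name(argument=value, ...) on one line, values as JSON. servo_tool: Moves the arm, as the interface text tells. Its arguments: {"type":"object","properties":{"deltas":{"type":"array","items":{"type":"array","items":{"type":"number"}}}},"required":["deltas"]}

```bash
mkdir -p pics
cat > h.py <<'E'
import numpy as np, cv2
from rig import r
def snap(name,fn):
    c=r.camera(name); cv2.imwrite('pics/'+fn+'.png',c['img']); np.save('pics/'+fn+'.npy',c,allow_pickle=True); return c
def load(fn): return np.load('pics/'+fn+'.npy',allow_pickle=True).item()
def cast(c,uv,z):
    uv=np.atleast_2d(np.array(uv,float)); d=(uv-[c['cx'],c['cy']])/[c['fx'],c['fy']]
    s=d.copy()
    for _ in range(20): s=d/(1+c['k1']*(s**2).sum(1,keepdims=True))
    V=np.array(c['view']); R=V[:3,:3]; o=-R.T@V[:3,3]
    w=np.c_[s,np.ones(len(s))]@R
    return o+w*((z-o[2])/w[:,2])[:,None]
def proj(c,P):
    P=np.atleast_2d(np.array(P,float)); V=np.array(c['view']); q=P@V[:3,:3].T+V[:3,3]; s=q[:,:2]/q[:,2:]
    s=s*(1+c['k1']*(s**2).sum(1,keepdims=True)); return s*[c['fx'],c['fy']]+[c['cx'],c['cy']]
E
python3 - <<'E'
from h import *
for n in ('top','side'):
    c=snap(n,n+'0'); V=np.array(c['view']); print(n,-V[:3,:3].T@V[:3,3],c['fx'],c['k1'],V[:3,:3].round(2).tolist())
o=r.get_obs();print(o)
E
```

```text
top [ 0.44375009 -0.01414998  0.83834821] 476.85111157762486 -0.01964541033482715 [[-0.01, -1.0, 0.01], [-0.99, 0.01, -0.17], [0.17, -0.01, -0.99]]
side [0.47729225 0.73087742 0.91162709] 621.2745760239643 -0.022564984096211393 [[-0.99, -0.13, -0.02], [-0.09, 0.75, -0.66], [0.1, -0.65, -0.75]]
{'time_s': 0.1, 'joint_positions': array([ 6.54871679e+01,  8.64669727e+00,  8.23844263e+01,  1.20323773e-03,
        8.90260424e+01, -7.67791905e+00]), 'joint_velocities': array([ 0.0141663 , -0.02089363, -0.24182712,  0.10825004, -0.06768972,
       -0.0740422 ]), 'effort': array([ 5.07791236e-03, -7.14377975e+01, -5.71793532e+01, -2.89701902e-04,
        7.06204199e-03,  4.41357406e-05]), 'eef_pos': array([0.16653899, 0.55033338, 0.4041922 ]), 'tool_rot': array([-1.79943507e+02, -8.82987719e-03,  1.63165062e+02]), 'wrist_force': array([ 0.12418923, -0.21464001,  0.07874784]), 'torque': array([-0.01246821,  0.01988991, -0.0153025 ]), 'finger_force': 0.0, 'finger_gap': 0.9969952325607475}
```

View pics/top0.png

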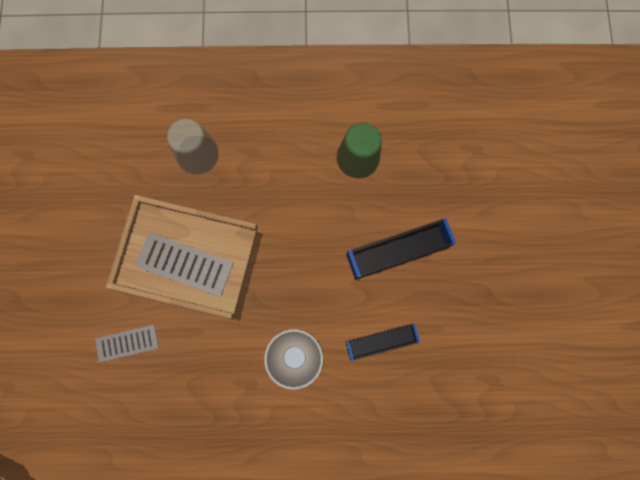

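View pics/side0.png

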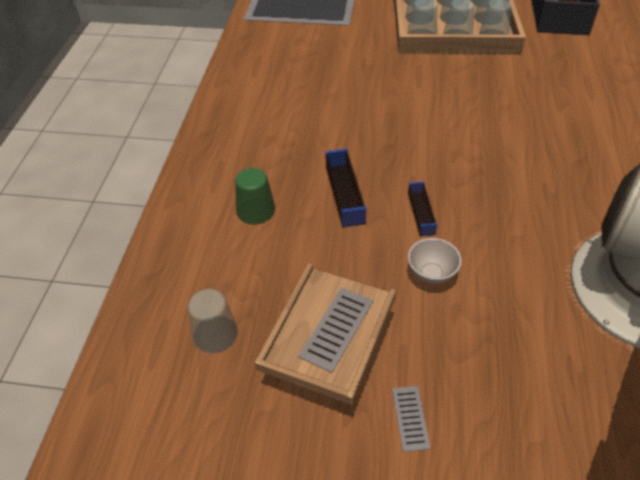

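The top view shows the tray at about (183,255), with its open edge on the right from (257,230) to (235,318). The large grille is at (185,265) and the large trough at (401,249), while the small lookalikes sit at (127,343) and (382,341). The side view confirms this layout.

```bash
cat >> h.py <<'E'
def rect(c,mask,z):
    P=cast(c,np.argwhere(mask)[:,::-1],z)[:,:2]
    (cx,cy),(w,h),a=cv2.minAreaRect((P*1000).astype(np.float32))
    if w<h: w,h,a=h,w,a+90
    return np.array([cx,cy]),w,h,(a+90)%180-90
def big(m):
    n,l,s,_=cv2.connectedComponentsWithStats(m.astype(np.uint8)); k=1+np.argmax(s[1:,4]); return l==k
def grille(c,box,z):
    hsv=cv2.cvtColor(c['img'],cv2.COLOR_BGR2HSV); m=((hsv[...,1]<60)&(hsv[...,2]>90)).astype(np.uint8)
    b=np.zeros_like(m); b[box[1]:box[3],box[0]:box[2]]=1
    return rect(c,big(m&b),z)
E
python3 - <<'E'
from h import *
t=load('top0'); s=load('side0')
print('gr top',grille(t,(130,215,245,300),.063)); print('gr side',grille(s,(290,280,380,380),.063))
for c,box in ((t,(335,210,460,285)),(s,(320,140,370,230))):
    hsv=cv2.cvtColor(c['img'],cv2.COLOR_BGR2HSV); m=((hsv[...,0]>105)&(hsv[...,0]<130)&(hsv[...,1]>150)&(hsv[...,2]>60)).astype(np.uint8)
    b=np.zeros_like(m); b[box[1]:box[3],box[0]:box[2]]=1; m&=b
    n,l,st,ce=cv2.connectedComponentsWithStats(m); print(st[1:].tolist(),ce[1:])
    print('trough rect',rect(c,m>0,.046))
    k=cv2.convexHull(np.argwhere(m)[:,::-1].astype(np.int32)); print(cv2.approxPolyDP(k,3,True)[:,0].tolist())
for c,box in ((t,(100,190,265,325)),(s,(250,260,400,405))):
    hsv=cv2.cvtColor(c['img'],cv2.COLOR_BGR2HSV); print(hsv[250,245] if c is t else hsv[330,290])
    x0,y0,x1,y1=box; im=cv2.resize(c['img'][y0:y1,x0:x1],None,fx=3.5,fy=3.5,interpolation=cv2.INTER_CUBIC); cv2.imwrite('pics/crop%d.png'%(c is t),im)
a=cv2.imread('pics/crop1.png')
t2=cv2.resize(t['img'][210:290,335:465],None,fx=4.3,fy=4.3,interpolation=cv2.INTER_CUBIC)
H=a.shape[0]+0; out=np.zeros((600,800,3),np.uint8)
a=cv2.resize(t['img'][190:325,100:265],None,fx=2.4,fy=2.4); b=cv2.resize(s['img'][260:405,250:400],None,fx=2.4,fy=2.4); d=cv2.resize(t['img'][210:290,335:465],None,fx=3,fy=3);e=cv2.resize(s['img'][140:230,320:370],None,fx=2.6,fy=2.6)
out[:324,:396]=a[:324,:396]; out[:348,400:760]=b[:348,:360]; out[355:595,:390]=d; out[355:355+234,400:530]=e
cv2.imwrite('pics/m1.png',out)
E
```

```text
gr top (array([544.61889648, 189.64663696]), 149.799560546875, 59.43778991699219, 69.7448959350586)
gr side (array([542.72015381, 190.06829834]), 148.85975646972656, 58.88958740234375, 69.61577606201172)
[[443, 219, 12, 25, 90], [349, 251, 11, 26, 83]] [[448.08888889 231.12222222]
 [354.18072289 264.37349398]]
trough rect (array([ 569.71289062, -171.18206787]), 176.9969940185547, 44.58759689331055, -71.8759651184082)
[[454, 242], [359, 276], [349, 253], [444, 219]]
[[328, 151, 17, 6, 42], [339, 155, 2, 2, 3], [342, 154, 3, 3, 4], [330, 156, 1, 2, 2], [334, 156, 4, 3, 7], [331, 158, 2, 2, 2], [338, 159, 1, 3, 3], [342, 159, 1, 1, 1], [331, 161, 2, 2, 2], [336, 160, 1, 1, 1], [340, 160, 1, 1, 1], [335, 163, 1, 1, 1], [339, 162, 2, 2, 2], [343, 207, 21, 5, 39]] [[336.         152.9047619 ]
 [339.66666667 155.66666667]
 [343.25       155.25      ]
 [330.         156.5       ]
 [335.71428571 157.14285714]
 [331.5        158.5       ]
 [338.         160.        ]
 [342.         159.        ]
 [331.5        161.5       ]
 [336.         160.        ]
 [340.         160.        ]
 [335.         163.        ]
 [339.5        162.5       ]
 [353.38461538 208.87179487]]
trough rect (array([ 568.44580078, -169.40429688]), 174.04306030273438, 39.802085876464844, -72.82220077514648)
[[363, 208], [343, 211], [328, 153], [344, 151]]
[ 16 113 176]
[ 14 119 182]
```

View pics/m1.png

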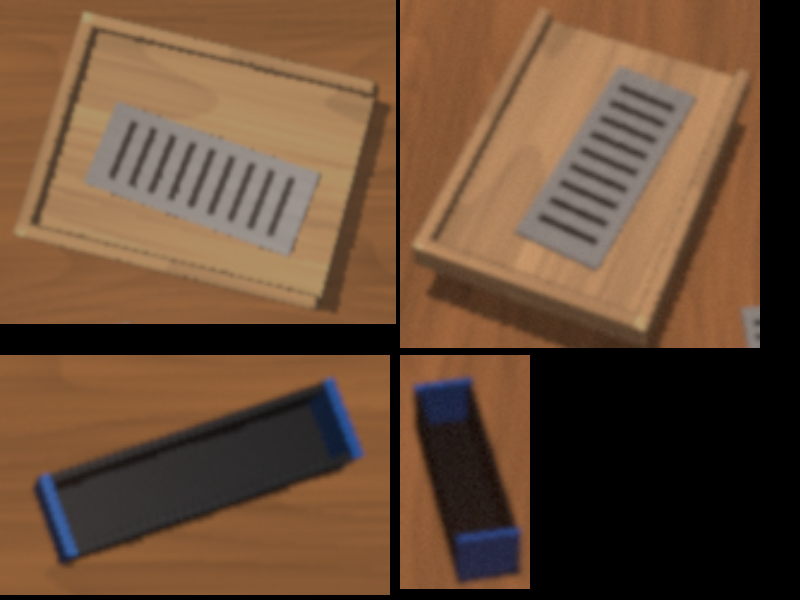

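The crop shows the tray's rim-top corners clearly in both views, and the trough's blue lips. The open edge faces −y, towards the trough.

Run:
```python
from h import *
t=load('top0'); s=load('side0')
T=cast(t,[(136.7,196.3),(256.7,225.4),(232.5,317),(107.5,286.7)],.072)[:,:2]*1e3
S=cast(s,[(256.7,362),(310.4,265),(395,290),(352,395.4)],.072)[:,:2]*1e3
for q in (T,S):
    xax=(q[0]+q[3]-q[1]-q[2]); print(q.round(1).tolist(),'c',q.mean(0).round(1),'xdir',np.degrees(np.arctan2(xax[1],xax[0])),'L',np.linalg.norm(xax)/2,'edge mid',(q[1]+q[2])/2, 'ydir',np.degrees(np.arctan2(*(q[0]+q[1]-q[2]-q[3])[::-1])))
# trough lips from top view hull
Q=cast(t,[(454,242),(359,276),(349,253),(444,219)],.046)[:,:2]*1e3; print(Q.round(1).tolist(),Q.mean(0))
Q=cast(s,[(328,151),(348,151),(364,207),(343,209)],.046)[:,:2]*1e3; print(Q.round(1).tolist(),Q.mean(0))
```

```text
[[657.3, 268.9], [605.4, 69.6], [457.3, 107.3], [508.0, 309.0]] c [557.  188.7] xdir 75.63706117365095 L 206.96592173542751 edge mid [531.35148377  88.43250956] ydir -14.663383147102644
[[655.8, 272.4], [601.5, 75.6], [454.0, 111.6], [505.6, 309.8]] c [554.2 192.3] xdir 74.98308558141123 L 204.42404872696758 edge mid [527.73152385  93.61910556] ydir -13.858869137636646
[[577.9, -261.3], [522.5, -98.5], [561.5, -82.9], [617.9, -246.7]] [ 569.92622826 -172.35318455]
[[612.8, -250.9], [571.1, -255.5], [523.4, -97.5], [563.0, -87.7]] [ 567.55115377 -172.90122932]
```

Emit:
servo_tool(deltas=[[2.4,-2.2,-0.5,0,0,-5.84,0],[2.4,-2.2,-0.5,0,0,-5.84,0],[2.4,-2.2,-0.5,0,0,-5.84,0],[2.4,-2.2,-0.5,0,0,-5.84,0],[2.4,-2.2,-0.5,0,0,-5.84,0],[2.4,-2.2,-0.5,0,0,-5.84,0],[2.4,-2.2,-0.5,0,0,-5.84,0],[2.4,-2.2,-0.5,0,0,-5.84,0]])

```text
time_s: 0.9
eef_pos: [0.3593, 0.3733, 0.3643]
tool_rot: [-180.0, 0.0, 116.2]
wrist_force: [1.5, 1.0, 0.5]
finger_gap: 0.001
finger_force: 0.0
```

Emit:
servo_tool(deltas=[[2.4,-2.2,-1,0,0,-5.84,0],[2.4,-2.2,-1,0,0,-5.84,0],[2.4,-2.2,-1,0,0,-5.84,0],[2.4,-2.2,-1,0,0,-5.84,0],[2.4,-2.2,-1,0,0,-5.84,0],[2.4,-2.2,-1,0,0,-5.84,0],[2.4,-2.2,-1,0,0,-5.84,0],[0,0,0,0,0,-5.84,0]])

```text
time_s: 1.7
eef_pos: [0.5284, 0.2178, 0.2927]
tool_rot: [-179.9, 0.1, 69.3]
wrist_force: [-0.5, 0.5, 0.1]
finger_gap: -0.003
finger_force: 0.0
```

Emit:
servo_tool(deltas=[[0.6,-0.6,-1,0,0,0.4,0],[0.6,-0.6,-1,0,0,0,0],[0.6,-0.6,-1,0,0,0,0],[0,0,-1,0,0,0,0],[0,0,-0.6,0,0,0,0],[0,0,-0.3,0,0,0,0],[0,0,-0.2,0,0,0,0],[0,0,0,0,0,0,0]])

```text
time_s: 2.5
eef_pos: [0.5444, 0.2026, 0.2437]
tool_rot: [180.0, -0.0, 70.2]
wrist_force: [-0.6, -0.1, 0.0]
finger_gap: 0.0
finger_force: 0.0
```

Emit:
servo_tool(deltas=[[0,0,-0.1,0,0,0,0],[0,0,-0.1,0,0,0,0],[0,0,-0.1,0,0,0,0],[0,0,-0.1,0,0,0,0],[0,0,0,0,0,0,0],[0,0,0,0,0,0,0],[0,0,0,0,0,0,0],[0,0,0,0,0,0,0]])

```text
time_s: 3.3
eef_pos: [0.5445, 0.2023, 0.2397]
tool_rot: [-180.0, -0.0, 70.1]
wrist_force: [-0.2, 0.8, -0.3]
finger_gap: -0.003
finger_force: 0.0
```

Emit:
servo_tool(deltas=[[0,0,-0.1,0,0,0,0],[0,0,-0.1,0,0,0,0],[0,0,-0.1,0,0,0,0],[0,0,0,0,0,0,0],[0,0,0,0,0,0,0],[0,0,0,0,0,0,0],[0,0,0,0,0,0,0],[0,0,0,0,0,0,0]])

```text
time_s: 4.1
eef_pos: [0.5445, 0.2023, 0.2366]
tool_rot: [-180.0, 0.0, 70.1]
wrist_force: [-0.5, -0.3, 0.2]
finger_gap: 0.004
finger_force: 0.0
```

Emit:
servo_tool(deltas=[[0,0,-0.05,0,0,0,0],[0,0,-0.05,0,0,0,0],[0,0,0,0,0,0,0],[0,0,0,0,0,0,0],[0,0,0,0,0,0,0],[0,0,0,0,0,0,0],[0,0,0,0,0,0,0],[0,0,0,0,0,0,0]])

```text
time_s: 4.9
eef_pos: [0.5447, 0.2024, 0.2364]
tool_rot: [179.9, -0.0, 70.1]
wrist_force: [-1.3, -0.3, 7.2]
finger_gap: -0.0
finger_force: 4.2
```

Emit:
servo_tool(deltas=[[-0.17,-0.47,0,0,0,0,0],[-0.35,-0.94,0,0,0,0,0],[-0.35,-0.94,0,0,0,0,0],[-0.35,-0.94,0,0,0,0,0],[-0.35,-0.94,0,0,0,0,0],[-0.35,-0.94,0,0,0,0,0],[-0.17,-0.47,0,0,0,0,0],[0,0,0,0,0,0,0]])

```text
time_s: 5.7
eef_pos: [0.5237, 0.1454, 0.2364]
tool_rot: [179.9, -0.0, 70.1]
wrist_force: [-1.7, -1.1, 7.9]
finger_gap: -0.002
finger_force: 3.7
```

Run:
```python
from h import *
t=snap('top','top1'); s=snap('side','side1')
print(r.get_obs()['eef_pos'],r.get_obs()['wrist_force'])
out=np.hstack([cv2.resize(t['img'][190:340,100:300],None,fx=2,fy=2),cv2.resize(s['img'][230:380,250:450],None,fx=2,fy=2)])
cv2.imwrite('pics/m2.png',out)
```

```text
[0.5238465  0.14573406 0.23642881] [-1.38080611 -2.20376679  7.37572027]
```

View pics/m2.png

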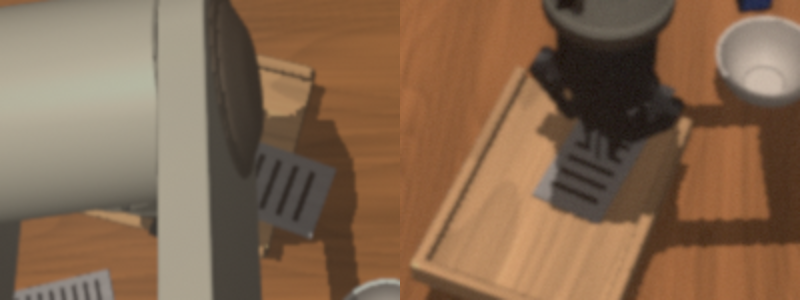

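The grille is following the finger. In the top view its leading end, at about (267,272)–(254,309), is already past the open edge.

Run:
```python
from h import *
t=load('top1')
Q=cast(t,[(267.5,272.5),(254.3,309)],.063)[:,:2]*1e3
m=Q.mean(0); d=Q[0]-Q[1]; print(Q,m,'yaw',np.degrees(np.arctan2(d[1],d[0]))+90, 'overhang',-(m-[529.5,88.5])@[np.cos(np.radians(75.4)),np.sin(np.radians(75.4))])
```

```text
[[528.567305    52.54011649]
 [469.76400888  73.76282048]] [499.16565694  63.15146848] yaw 70.1549743448599 overhang 32.17636479660113
```

Emit:
servo_tool(deltas=[[-0.15,-0.4,0,0,0,0,0],[-0.3,-0.82,0,0,0,0,0],[-0.3,-0.82,0,0,0,0,0],[-0.15,-0.4,0,0,0,0,0],[0,0,0,0,0,0,0],[0,0,0.5,0,0,0,0],[0,0,2,0,0,0,0],[0,0,4,0,0,0,0]])

```text
time_s: 6.6
eef_pos: [0.514, 0.1215, 0.2993]
tool_rot: [-179.7, 0.1, 70.1]
wrist_force: [1.1, 0.5, 0.8]
finger_gap: -0.003
finger_force: 0.0
```

Emit:
servo_tool(deltas=[[0,0,2,0,0,0,8.5],[0,-3,1,0,0,0,8.5],[-1,-4,0,0,0,0,8.5],[-1,-4,0,0,0,0,8.5],[-1,-1,0,0,0,0,8.5],[0,0,0,0,0,0,8.5],[0,0,0,0,0,0,8.5],[0,0,0,0,0,0,8.5]])

```text
time_s: 7.4
eef_pos: [0.4849, 0.0024, 0.3308]
tool_rot: [180.0, -0.0, 70.2]
wrist_force: [0.8, 0.5, -1.4]
finger_gap: 0.992
finger_force: 0.0
```

Run:
```python
from h import *
t=snap('top','top2'); s=snap('side','side2'); w=snap('wrist','wrist2')
print(r.get_obs()['eef_pos'])
out=np.hstack([cv2.resize(t['img'][190:340,100:300],None,fx=2,fy=2),cv2.resize(s['img'][230:380,250:450],None,fx=2,fy=2)])
w2=cv2.resize(w['img'],(390,292)); o=np.zeros((600,800,3),np.uint8); o[:300]=out; o[305:597,:390]=w2
cv2.imwrite('pics/m3.png',o)
try: print(grille(s,(290,230,400,360),.063))
except Exception as e: print(e)
```

```text
[0.4848721  0.0022787  0.33055968]
(array([514.78881836, 115.6341629 ]), 135.14405822753906, 60.138065338134766, 69.7490005493164)
```

View pics/m3.png

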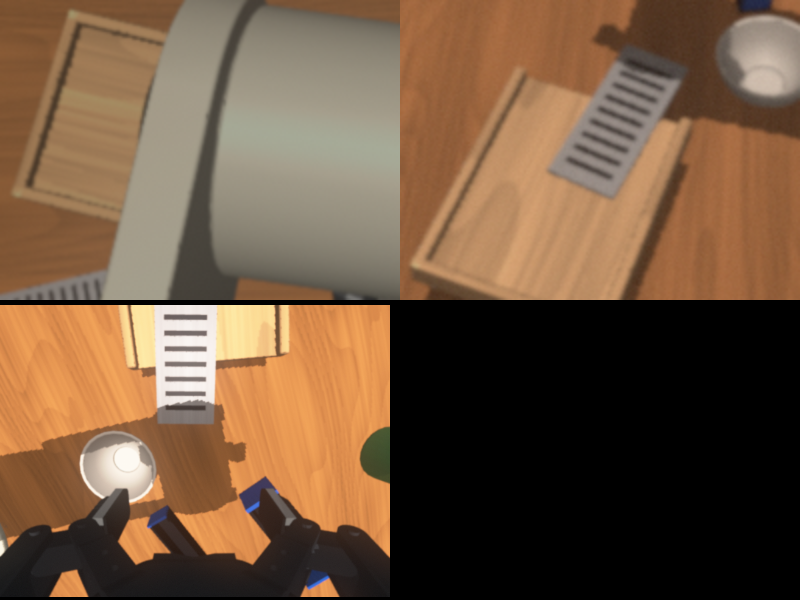

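The wrist view shows the grille's overhanging end well past the tray edge, with corners at scaled (157,423) and (215,423). The bowl is off to one side.

Run:
```python
from h import *
s=load('side2'); w=load('wrist2'); t=load('top0')
Q=cast(s,[(250+(x-400)/2,230+y/2) for x,y in ((630,46),(687,70),(613,196),(549,170))],.063)[:,:2]*1e3
print('side',Q.round(1).tolist()); f=Q[:2].mean(0); a=f-Q[2:].mean(0); print(f,np.degrees(np.arctan2(*-a[::-1])),np.linalg.norm(a))
W=cast(w,[(x*640/390,(y-305)*640/390) for x,y in ((157,423),(215,423))],.063)[:,:2]*1e3; d=W[1]-W[0]; print('wrist',W,W.mean(0),np.degrees(np.arctan2(d[1],d[0]))%180-90,np.linalg.norm(d))
f=(f+W.mean(0))/2; print('overhang',-(f-[529.5,88.5])@[np.cos(np.radians(75.4)),np.sin(np.radians(75.4))])
for in_ in (30,): print('pinch',f+in_*np.array([.345,.939]))
print('bowl',cast(t,[(294,359)],.045))
```

```text
side [[510.8, 30.5], [459.3, 51.7], [510.7, 187.5], [564.9, 168.9]]
[485.07041058  41.11287578] 68.95451562355167 146.8521429874793
wrist [[459.89381444  50.29614197]
 [518.29485885  29.25280423]] [489.09433664  39.7744731 ] 70.1846567789132 62.076598261818006
overhang 57.19673080383445
pinch [497.43237361  68.61367444]
bowl [[0.38893695 0.01101738 0.045     ]]
```

Emit:
servo_tool(deltas=[[0.4,1.7,0,0,0,0,8.5],[0.4,1.7,0,0,0,0,8.5],[0.4,1.7,-1,0,0,0,8.5],[0.3,1.6,-2,0,0,0,8.5],[0,0,-2,0,0,0,8.5],[0,0,-1,0,0,0,8.5],[0,0,0,0,0,0,8.5],[0,0,0,0,0,0,8.5]])

```text
time_s: 8.35
eef_pos: [0.4999, 0.0685, 0.2713]
tool_rot: [180.0, -0.0, 70.1]
wrist_force: [0.4, -0.1, 0.2]
finger_gap: 0.996
finger_force: 0.0
```

Run:
```python
from h import *
w=snap('wrist','wrist3'); s=snap('side','side3'); print(r.get_obs()['eef_pos'])
o=np.hstack([cv2.resize(w['img'],(400,300)),cv2.resize(s['img'][200:350,280:480],(400,300))]); cv2.imwrite('pics/m4.png',o)
```

```text
[0.49991159 0.06836897 0.2716895 ]
```

View pics/m4.png

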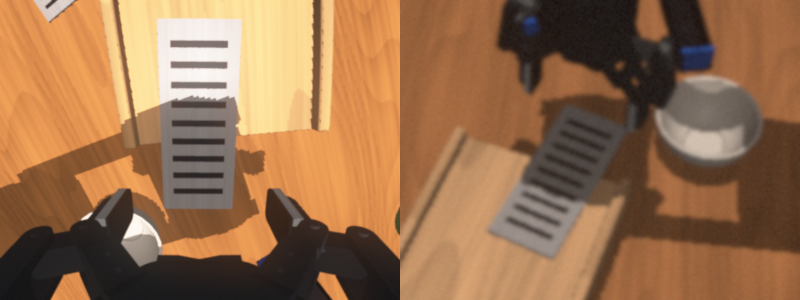

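The open fingers straddle the grille evenly: its centre column is at about 199 of 400 in the wrist view. I'm descending and closing.

Emit:
servo_tool(deltas=[[0,0,-1.5,0,0,0,8.5],[0,0,-1.5,0,0,0,8.5],[0,0,-1.5,0,0,0,8.5],[0,0,-1,0,0,0,8.5],[0,0,-0.5,0,0,0,8.5],[0,0,0,0,0,0,8.5],[0,0,0,0,0,0,7],[0,0,0,0,0,0,6.5]])

```text
time_s: 9.25
eef_pos: [0.4998, 0.0685, 0.2113]
tool_rot: [180.0, -0.0, 70.1]
wrist_force: [0.1, 0.2, 0.7]
finger_gap: 0.761
finger_force: 0.0
```

Emit:
servo_tool(deltas=[[0,0,0,0,0,0,6],[0,0,0,0,0,0,5.7],[0,0,0,0,0,0,5.3],[0,0,0,0,0,0,5],[0,0,0,0,0,0,5],[0,0,0,0,0,0,5],[0,0,0,0,0,0,5],[0,0,0,0,0,0,5]])

```text
time_s: 10.05
eef_pos: [0.4998, 0.0685, 0.2109]
tool_rot: [180.0, -0.0, 70.1]
wrist_force: [0.8, -0.7, 5.8]
finger_gap: 0.678
finger_force: 63.0
```

Emit:
servo_tool(deltas=[[0,0,0.2,0,0,0,5],[0,0,0.5,0,0,0,5],[0,0,1,0,0,0,5],[0,0,1,0,0,0,5],[0,0,1,0,0,0,5],[0,0,1,0,0,0,5],[0,0,1,0,0,0,5],[0,0,0.5,0,0,0,5]])

```text
time_s: 10.85
eef_pos: [0.4997, 0.0686, 0.274]
tool_rot: [179.9, -0.0, 70.1]
wrist_force: [-0.7, 0.6, -1.0]
finger_gap: 0.675
finger_force: 64.2
```

Run:
```python
from h import *
w=snap('wrist','wrist5'); s=snap('side','side5'); print(r.get_obs()['eef_pos'],r.get_obs()['torque'])
o=np.hstack([cv2.resize(w['img'],(400,300)),cv2.resize(s['img'][200:350,280:480],(400,300))]); cv2.imwrite('pics/m5.png',o)
```

```text
[0.49975044 0.06853518 0.27348148] [-0.0619596   0.03586479  0.00522265]
```

View pics/m5.png

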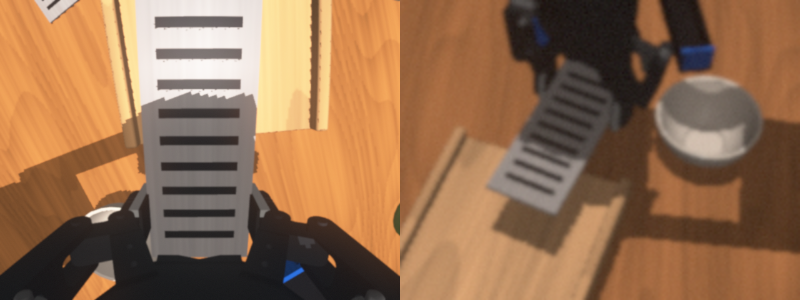

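The grille is held and clear of the deck. The far-end corners in the side view are at about (324,294) and (359,307). I'm checking for droop.

Run:
```python
from h import *
s=load('side5')
px=[(280+(488-400)/2,200+188/2),(280+(558-400)/2,200+214/2)]
u=np.array([np.cos(np.radians(70.1)),np.sin(np.radians(70.1))])
for z in np.arange(.09,.141,.01):
    P=cast(s,px,z)[:,:2].mean(0)*1e3; d=P-[499.8,68.5]; print(round(z,3),P.round(1),'along',(d@u).round(1),'lat',(d@[-u[1],u[0]]).round(1))
```

```text
0.09 [538.9 155.8] along 95.4 lat -7.0
0.1 [538.1 162.8] along 101.7 lat -3.9
0.11 [537.4 169.8] along 108.0 lat -0.8
0.12 [536.6 176.8] along 114.3 lat 2.2
0.13 [535.9 183.8] along 120.7 lat 5.3
0.14 [535.1 190.8] along 127.0 lat 8.4
```

Emit:
servo_tool(deltas=[[0,0,2,0,0,0,5],[0,-0.5,2,0,0,0,5],[0.5,-1.2,0,0,0,2.5,5],[0.6,-2,0,0,0,2.5,5],[0.6,-2,0,0,0,2.5,5],[0.6,-2,0,0,0,2.5,5],[0.6,-2,0,0,0,2.5,5],[0.6,-2,0,0,0,2.5,5]])

```text
time_s: 11.75
eef_pos: [0.5347, -0.0493, 0.3121]
tool_rot: [-180.0, -0.0, 85.2]
wrist_force: [-0.1, 0.6, -1.1]
finger_gap: 0.674
finger_force: 64.4
```

Emit:
servo_tool(deltas=[[0.6,-2,0,0,0,2.5,5],[0.6,-2,0,0,0,2.5,5],[0.6,-2,0,0,0,2.5,5],[0.6,-2,0,0,0,2.5,5],[0.6,-2,0,0,0,2.5,5],[0.6,-2,0,0,0,2.5,5],[0.6,-2,0,0,0,2.5,5],[0.6,-2,0,0,0,2.5,5]])

```text
time_s: 12.55
eef_pos: [0.5828, -0.2093, 0.312]
tool_rot: [-180.0, -0.0, 105.2]
wrist_force: [-0.5, 0.2, -1.5]
finger_gap: 0.678
finger_force: 64.4
```

Emit:
servo_tool(deltas=[[0.3,-1.5,0,0,0,2.5,5],[0.3,-1,0,0,0,0.8,5],[0,0,-1,0,0,0,5],[0,0,-1.5,0,0,0,5],[0,0,-1.5,0,0,0,5],[0,0,-1,0,0,0,5],[0,0,0,0,0,0,5],[0,0,0,0,0,0,5]])

```text
time_s: 13.35
eef_pos: [0.5887, -0.2332, 0.2626]
tool_rot: [-180.0, -0.0, 108.4]
wrist_force: [0.4, 0.4, -1.2]
finger_gap: 0.678
finger_force: 64.4
```

Run:
```python
from h import *
w=snap('wrist','wrist6'); s=snap('side','side6'); t=snap('top','top6'); o=r.get_obs(); print(o['eef_pos'],o['tool_rot'],o['wrist_force'])
o=np.zeros((600,800,3),np.uint8); o[:300,:400]=cv2.resize(w['img'],(400,300)); o[:300,400:]=cv2.resize(t['img'][190:310,320:480],(400,300)); o[300:]=0
o[300:600,:400]=cv2.resize(s['img'][130:250,270:430],(400,300))
cv2.imwrite('pics/m6.png',o)
```

```text
[ 0.58878786 -0.2334393   0.26341164] [1.79960224e+02 4.75438814e-02 1.08429300e+02] [ 0.31324826  0.36583984 -0.65359683]
```

View pics/m6.png

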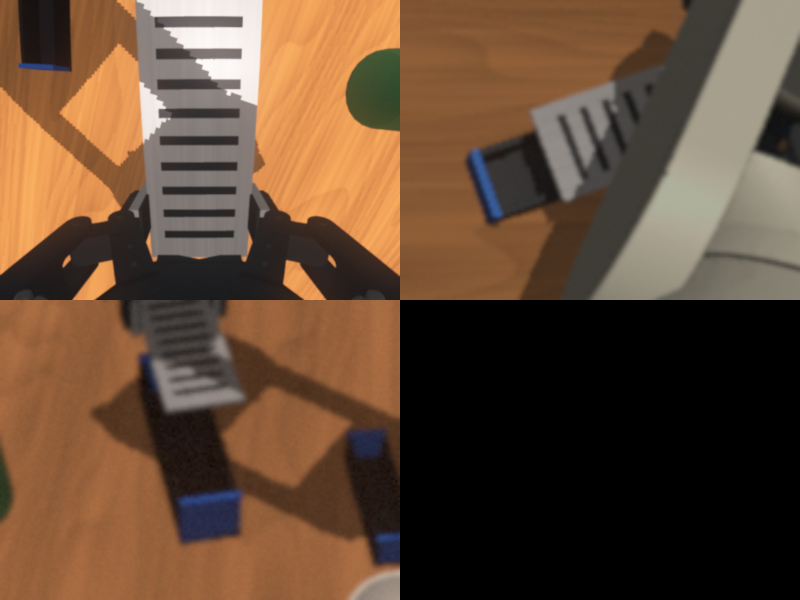

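The top view shows the grille's far end, with corners at about (372,234) and (386,270), and the near blue lip at (348,251)–(359,277). I moved about 20 mm too far in −y, which leaves that end visible.

Run:
```python
from h import *
t=load('top6'); s=load('side6')
u=np.array([np.cos(np.radians(108.4)),np.sin(np.radians(108.4))]); n=np.array([-u[1],u[0]])
tcp=np.array([588.8,-233.4])
G=cast(t,[(372.4,234),(386,270.4)],.115)[:,:2]*1e3; d=G.mean(0)-tcp; e=G[0]-G[1]; print('top far end',G,d@u,d@n,np.linalg.norm(e),np.degrees(np.arctan2(e[1],e[0]))+90)
G=cast(s,[(270+166/2.5,130+112/2.5),(270+245/2.5,130+100/2.5)],.115)[:,:2]*1e3; d=G.mean(0)-tcp; print('side far end',G,d@u,d@n)
# lips: top-view blue mask of near lip before (top0) on z=.046, brightest (top face)
c=load('top0'); hsv=cv2.cvtColor(c['img'],cv2.COLOR_BGR2HSV); m=((hsv[...,0]>105)&(hsv[...,0]<130)&(hsv[...,1]>130)).astype(np.uint8)
for box in ((340,240,370,285),(436,210,462,250)):
    b=np.zeros_like(m); b[box[1]:box[3],box[0]:box[2]]=1; mm=m&b; v=hsv[...,2][mm>0]; print('V pct',np.percentile(v,[10,50,90]))
    top=(mm>0)&(hsv[...,2]>.8*np.percentile(v,90)); print('lip top face',rect(c,top,.046), cast(c,np.argwhere(top)[:,::-1],.046)[:,:2].mean(0))
# wood-vs-dark outline of trough in top0
m=((hsv[...,2]<75)|((hsv[...,0]>105)&(hsv[...,0]<130)&(hsv[...,1]>130))).astype(np.uint8); b=np.zeros_like(m); b[212:285,340:462]=1
print('outline',rect(c,big(m&b),.042))
```

```text
top far end [[ 580.41200995 -113.89612005]
 [ 523.60418311 -132.69041906]] 116.09096413673035 0.155871202401034 59.83606659134708 108.30627886466232
side far end [[ 578.00891717 -108.17159358]
 [ 520.77235603 -127.79260463]] 121.95680507782103 0.963050302761885
V pct [ 82.6 139.  156.4]
lip top face (array([543.78515625, -91.08879089]), 45.13690185546875, 5.031282901763916, 18.277441024780273) [ 0.54377952 -0.09112945]
V pct [ 50.   55.5 144. ]
lip top face (array([ 596.97320557, -253.801651  ]), 44.1748161315918, 4.205382823944092, 18.272865295410156) [ 0.59660675 -0.25395422]
outline (array([ 568.41210938, -171.02464294]), 182.16018676757812, 49.66046142578125, -71.81029510498047)
```

Emit:
servo_tool(deltas=[[-0.3,1,0,0,0,-0.2,5],[-0.27,0.96,0,0,0,0,5],[0,0,-1.5,0,0,0,5],[0,0,-1.5,0,0,0,5],[0,0,-1.5,0,0,0,5],[0,0,-1,0,0,0,5],[0,0,-0.2,0,0,0,5],[0,0,0,0,0,0,5]])

```text
time_s: 14.3
eef_pos: [0.5829, -0.214, 0.2051]
tool_rot: [-180.0, -0.0, 108.2]
wrist_force: [-0.1, 0.3, -0.8]
finger_gap: 0.676
finger_force: 64.4
```

Run:
```python
from h import *
s=snap('side','side7'); t=snap('top','top7'); o=r.get_obs(); print(o['eef_pos'],o['tool_rot'],o['wrist_force'])
o=np.hstack([cv2.resize(t['img'][200:300,335:435],(400,400),interpolation=cv2.INTER_CUBIC),cv2.resize(s['img'][140:240,310:410],(400,400),interpolation=cv2.INTER_CUBIC)])
cv2.imwrite('pics/m7.png',o)
```

```text
[ 0.58310219 -0.21403093  0.20610948] [1.79980315e+02 2.77153710e-02 1.08221715e+02] [ 0.48909716 -0.46484443 -1.04895062]
```

View pics/m7.png

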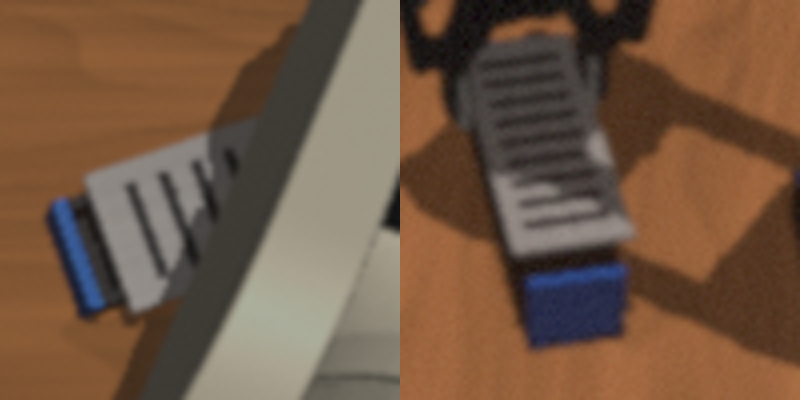

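At low hover the grille's far end sits just inside the near lip. In the top view its corners are at about (356.5,244.5) and (368.5,278).

Run:
```python
from h import *
t=load('top7'); s=load('side7')
u=np.array([np.cos(np.radians(108.2)),np.sin(np.radians(108.2))]); n=np.array([-u[1],u[0]]); lip=np.array([543.8,-91.1])
def rep(k,G,L):
    d=L-G.mean(0); e=G[0]-G[1]; print(k,G.round(1).tolist(),'lip',L.round(1),'gap along',(d@u).round(1),'lat',(d@n).round(1),'yaw',np.degrees(np.arctan2(e[1],e[0]))+90,np.linalg.norm(e))
z=.058
f=lambda p:(335+p[0]/4,200+p[1]/4); g=lambda p:(310+(p[0]-400)/4,140+p[1]/4)
rep('top (lip centre)',cast(t,[f((86,178)),f((134,312))],z)[:,:2]*1e3,lip)
# side: lip outer top edge (3 mm beyond lip centre), front edge of grille top
rep('side(lip inner/top edge mid)',cast(s,[g((513,256)),g((635,236))],z)[:,:2]*1e3,cast(s,[g((526,276)),g((627,264))],.046)[:,:2].mean(0)*1e3)
```

```text
top (lip centre) [[573.8, -94.7], [517.8, -112.7]] lip [543.8 -91.1] gap along 12.6 lat -2.1 yaw 107.87066816774285 58.860497578381576
side(lip inner/top edge mid) [[572.2, -88.3], [515.6, -108.3]] lip [542.1 -94.1] gap along 4.6 lat 0.4 yaw 109.39086934461685 60.01856230988766
```

Emit:
servo_tool(deltas=[[0.1,0.05,0,0,0,0,5],[0,0,-0.4,0,0,0,5],[0,0,-0.3,0,0,0,5],[0,0,-0.2,0,0,0,5],[0,0,-0.1,0,0,0,5],[0,0,-0.1,0,0,0,5],[0,0,0,0,0,0,5],[0,0,0,0,0,0,5]])

```text
time_s: 15.2
eef_pos: [0.5839, -0.2134, 0.1947]
tool_rot: [-180.0, 0.0, 108.2]
wrist_force: [0.8, -0.1, -0.9]
finger_gap: 0.678
finger_force: 64.5
```

Emit:
servo_tool(deltas=[[0,0,-0.1,0,0,0,5],[0,0,-0.1,0,0,0,5],[0,0,0,0,0,0,5],[0,0,0,0,0,0,5],[0,0,0,0,0,0,5],[0,0,0,0,0,0,5],[0,0,0,0,0,0,5],[0,0,0,0,0,0,5]])

```text
time_s: 16.0
eef_pos: [0.5839, -0.2133, 0.1927]
tool_rot: [-180.0, 0.0, 108.2]
wrist_force: [-0.9, -0.6, -0.8]
finger_gap: 0.679
finger_force: 64.5
```

Emit:
servo_tool(deltas=[[0,0,-0.05,0,0,0,5],[0,0,-0.05,0,0,0,5],[0,0,0,0,0,0,5],[0,0,0,0,0,0,5],[0,0,0,0,0,0,5],[0,0,0,0,0,0,5],[0,0,0,0,0,0,5],[0,0,0,0,0,0,5]])

```text
time_s: 16.8
eef_pos: [0.584, -0.2134, 0.1918]
tool_rot: [-180.0, 0.0, 108.2]
wrist_force: [-0.9, 0.6, 3.3]
finger_gap: 0.676
finger_force: 64.7
```

Emit:
servo_tool(deltas=[[0,0,-0.05,0,0,0,5],[0,0,-0.05,0,0,0,5],[0,0,0,0,0,0,5],[0,0,0,0,0,0,5],[0,0,0,0,0,0,5],[0,0,0,0,0,0,5],[0,0,0,0,0,0,5],[0,0,0,0,0,0,5]])

```text
time_s: 17.6
eef_pos: [0.5841, -0.2134, 0.1917]
tool_rot: [180.0, 0.1, 108.2]
wrist_force: [-3.7, 1.5, 14.5]
finger_gap: 0.677
finger_force: 65.4
```

Emit:
servo_tool(deltas=[[0,0,0.05,0,0,0,5],[0,0,0,0,0,0,5],[0,0,0,0,0,0,6.2],[0,0,0,0,0,0,6.6],[0,0,0,0,0,0,7.2],[0,0,0,0,0,0,8],[0,0,0,0,0,0,8.4],[0,0,0,0,0,0,8.4]])

```text
time_s: 18.4
eef_pos: [0.5839, -0.2133, 0.1911]
tool_rot: [-180.0, -0.0, 108.2]
wrist_force: [-0.1, -0.0, 0.0]
finger_gap: 0.987
finger_force: 0.0
```

Emit:
servo_tool(deltas=[[0,0,0,0,0,0,8.4],[0,0,0.5,0,0,0,8.4],[0,0,1.5,0,0,0,8.4],[0,0,3,0,0,0,8.4],[0,0,4,0,0,0,8.4],[0,0,4,0,0,0,8.4],[-3,0,2,0,0,0,8.4],[-4,0,0,0,0,0,8.4]])

```text
time_s: 19.2
eef_pos: [0.514, -0.2133, 0.3455]
tool_rot: [179.8, 0.3, 108.3]
wrist_force: [-0.7, -1.6, 0.5]
finger_gap: 0.988
finger_force: 0.0
```

Emit:
servo_tool(deltas=[[-4,0,1,0,0,0,8.4],[-4,0,1,0,0,0,8.4],[-4,0,0,0,0,0,8.4],[-3,0,0,0,0,0,8.4],[0,0,0,0,0,0,8.4],[0,0,0,0,0,0,8.4],[0,0,0,0,0,0,8.4],[0,0,0,0,0,0,8.4]])

```text
time_s: 20.0
eef_pos: [0.3646, -0.2133, 0.3613]
tool_rot: [-180.0, -0.0, 108.3]
wrist_force: [0.1, 0.3, 0.2]
finger_gap: 0.982
finger_force: 0.0
```

Run:
```python
from h import *
s=snap('side','side8'); t=snap('top','top8'); o=r.get_obs(); print(o['eef_pos'],o['wrist_force'])
o=np.zeros((600,800,3),np.uint8)
o[:300,:400]=cv2.resize(t['img'][205:295,340:460],(400,300),interpolation=cv2.INTER_CUBIC);o[:300,400:]=cv2.resize(s['img'][140:230,290:410],(400,300),interpolation=cv2.INTER_CUBIC)
o[300:,:400]=cv2.resize(t['img'],(400,300)); o[300:,400:]=cv2.resize(s['img'],(400,300))
cv2.imwrite('pics/m8.png',o)
for k,c,b in (('t',t,(335,205,465,295)),('s',s,(310,140,380,235))): print(k,grille(c,b,.043))
```

```text
[ 0.36445851 -0.21331649  0.36103396] [-0.09959923  0.18923122 -0.21649578]
t (array([ 571.30987549, -173.50042725]), 151.7399444580078, 60.641387939453125, -71.78217315673828)
s (array([ 570.91851807, -173.40345764]), 152.90370178222656, 59.57709503173828, -71.91154670715332)
```

View pics/m8.png

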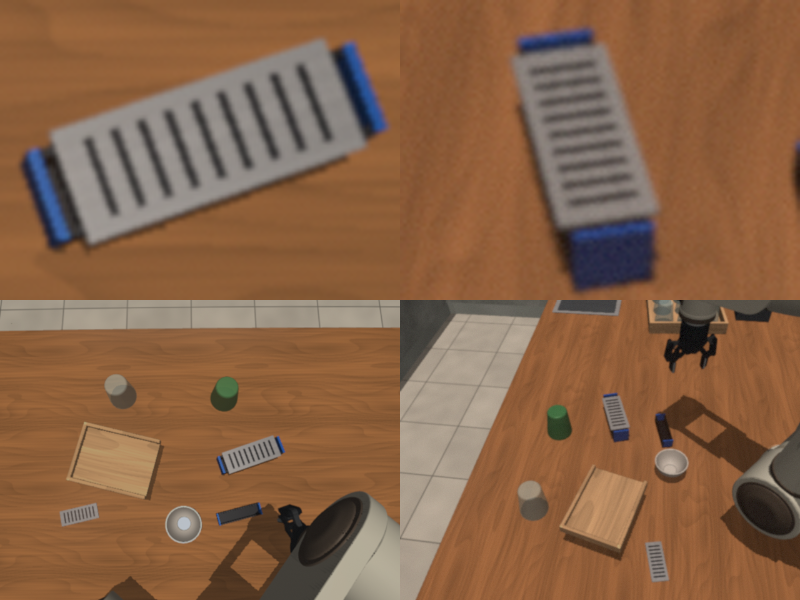

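The grille lies flat between the lips and the tumblers and bowl have not moved. I'm checking the end gaps numerically.

Run:
```python
from h import *
c=load('top8'); G=grille(c,(335,205,465,295),.043)[0]
a=np.radians(108.2); u=np.array([np.cos(a),np.sin(a)]); n=np.array([-u[1],u[0]])
hsv=cv2.cvtColor(c['img'],cv2.COLOR_BGR2HSV); m=((hsv[...,0]>105)&(hsv[...,0]<130)&(hsv[...,1]>130)).astype(np.uint8)
for box in ((340,240,370,285),(436,210,462,250)):
    b=np.zeros_like(m); b[box[1]:box[3],box[0]:box[2]]=1; mm=m&b; v=hsv[...,2][mm>0]
    top=(mm>0)&(hsv[...,2]>.8*np.percentile(v,90)); L=rect(c,top,.046)[0]; print(L,(L-G)@u,(L-G)@n)
```

```text
[543.76342773 -91.02314758] 86.95482808023203 0.4078210623144226
[ 596.97320557 -253.801651  ] -84.29947237906988 0.7014298546431443
```

```bash
python3 -c "
from rig import r
print(r.close_job())"
```

```text
the job is handed in; nothing more can be done
None
```

The grille lies flat on the trough between the two blue lips, about 1.3 mm off centre lengthwise and 0.6 mm sideways. It is square to the trough to within measurement, the tumblers and bowl stayed where they were, and I handed the job in at about 20 s.

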